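# Put the stain-removal kit back in its caddy

### The arm

A 7-joint arm with a two-finger parallel gripper is mounted at the origin on a cart in front of the work surface, level with it; the furniture and walls round the work are solid. World frame = base frame: x ahead of the robot, y to its left, z up, the work surface at z = 0. Lengths are in m, angles in rad, forces in N, time in s.
With the tool pointing down it reaches from about 0.4 to 0.875 m from the base axis. Payload 6.5 kg.
Tool frame: the origin (TCP) lies on the mounting face of the last link; the fingertips stand 166 mm ahead of it and the grasp point (between the pads) lies 147 mm ahead of it (robot.tip_reach is the z of the fingertips in the tool frame, in m); z points along the fingers, y is the line along which they close (so a half turn about z gives the same grasp; the last joint's range is limited). The gripper opens to 88 mm and grips with 3 to 60 N. Pads are 18 mm wide; open, the fingers measure 123 mm over their backs; the gripper's body (75 mm by 187 mm) begins 45 mm behind the grasp point.
Start: joints at [-0.066, 0.536, -0.004, 1.538, 0.003, 1.067, -0.071], TCP at [0.65, 0, 0.405] pointing down, gripper open.
Joint ranges: [-2.7, 2.7], [-0.37, 2.16], [-1.27, 1.26], [0.24, 2.4], [-1.31, 4.45], [0.19, 1.91], [-2.76, 2.76]. Speed limits (rad/s): [2.39, 2.39, 3.14, 3.14, 3.14, 3.14, 3.14].

### API

Orientations are given as a rotation vector (axis times angle).
In Python, from bench import robot gives the robot as it stands.
- The arm moves only by the shell command python3 inch.py [OPENING], which reads ROWS from standard input. ROWS is one flat JSON list of numbers that holds 1 to 5 rows one after another, with no inner brackets; each row has 4 numbers: dx, dy, dz in m, then a turn about the tool's z in rad; each row shifts and turns the commanded pose from where the row before left it, along the tool's axes as they then stand; what a row does not reach is not made up. A row lasts 1/12 s, in which the tool goes at most 0.0417 m and 0.125 rad, less where a joint would pass 70% of its speed; a pose out of reach is approached as far as the arm can. OPENING is the opening from 0.0 (shut) to 1.0 (fully open), set as the command begins (- or left out keeps the last). The fingers move at their own pace and stop on an object; the grip force is fixed at half the most. Time passes only in rows, so rows that do not move let the fingers close. It prints the time, the measured TCP pose, the force, the opening and the grip force at its end. Input that does not fit is refused with a message, and nothing moves.
- robot.observe(): the state, without advancing time (a new reading comes with each control period).
- robot.read_camera(name): name is "scene" or "side" or "wrist"; returns a dict with "img" (480x640x3 uint8, red, green, blue), "fx", "fy", "cx", "cy" (pixels), "world_from_camera" (4x4, takes a point from camera to world coordinates). Camera axes: x right, y down, z forward; pixel columns grow to the right and rows downward; lengths in m; the calibration is good to about 2 mm. The wrist camera is an equidistant fisheye: a pixel r from the principal point sees the ray r / f radians off the axis. A picture is of the moment at which its call begins. There is no depth.
- robot.sign_off(): hands the job in; it is judged then, once.
The state is a dict: "t": time; "joint_positions": joint angles; "qvel": joint speeds; "joint_efforts": joint torques, N m; "tcp_pos": TCP position; "tcp_rot": TCP orientation; "wrist_force": force on the tool from outside, world axes, zero at the start; "moment": the same for the moment, N m; "grip_width": opening from 0.0 (shut) to 1.0 (fully open); "grip_force": force on a finger pad.
Only numpy, scipy, OpenCV 4.12 (cv2) and the standard library are available. Lean on these libraries where they do the work, as an engineer would, in place of code of your own. Each camera call takes 0.05 s, during which the arm holds its last target. There are 200 camera calls.

### The job

Put the stain-removal kit back into the white inserts of its enamelled tray: stack the two full-size bars of soap lying beside the tray flat, one on the other, in the steel soap lift, lay the small nail brush bristles down in the short pocket, and lay the stain-remover tube flat in the long pocket. The worn sliver of soap and the big wooden scrubbing brush are not part of the kit: leave them where they lie.

Things in the scene. Friction and masses are not known exactly. Their poses are not given: they have to be found in the camera images.
- soap_a: One of the two full-size bars of pink soap, alike: 51 x 80 x 24 mm, 0.09 kg, lying flat. Origin: centre of its underside; x across (51 mm), y along (80 mm), z up.
- soap_b: The other full-size bar of soap, the same as soap_a, with the same axes.
- brush: Small nail brush with a purple plastic back, 30 x 85 x 23 mm, standing on its bristles. Origin: centre of its underside (the bristle ends); x across (30 mm), y along (85 mm), z up towards the back.
- stain_tube: Stain-remover tube with printed sides, 43 x 146 x 30 mm, lying flat. Origin: centre of its underside; x across (43 mm), y along (146 mm), z up.
- worn_soap: Worn sliver of the same pink soap, 38 x 62 x 11 mm, clearly smaller and thinner than the full bars; not part of the kit. Origin: centre of its underside; y along.
- scrub_brush: Big scrubbing brush with a plain wooden back, 50 x 124 x 42 mm, standing on its bristles; not part of the kit. Origin: centre of its underside; y along.
- soap_lift: Open-topped steel sleeve, inside 59 (x) x 89 mm (y), rim 76 mm above the origin, flared lips 6 mm higher; 44 mm finger cut-outs amid the long sides down to 48 mm. The sprung plate inside stands 10 mm below the rim and sinks a bar's thickness under each bar. Fixed white tile, 86 x 180 mm, one of three side by side in the enamelled tray. Origin: centre of underside, 2 mm above the worktop; y along.
- lift_plate (a joint): How far the plate of the soap lift has sunk, m: 0 empty (plate 66 mm above the lift's origin), about 0.024 with one bar, about 0.05 with two; stop at 0.056. Soft spring, 33 N/m.
- brush_pocket: Short pocket for the nail brush, inside 46 (x) x 101 mm (y); floor 30 mm above the origin, lip 8 mm high and 5 mm thick, with 46 mm finger gaps amid the long sides. Fixed white tile, 86 x 180 mm, one of three side by side in the enamelled tray. Origin: centre of underside, 2 mm above the worktop; y along.
- tube_pocket: Long pocket for the stain-remover tube, inside 59 (x) x 162 mm (y); floor 30 mm above the origin, lip 8 mm high and 5 mm thick, with 46 mm finger gaps amid the long sides. Fixed white tile, 86 x 180 mm, one of three side by side in the enamelled tray. Origin: centre of underside, 2 mm above the worktop; y along.

How it is judged:
By the outcome, as a careful person would: the job done as asked, in the order asked, and still so for the second after the job is handed in, with the robot touching nothing.
It also fails if it takes over 109 s, if anything falls off the work surface, if the arm or the gripper's body presses on something with over 40 N, if the wrist force passes 120 N, or if a joint passes its speed limit or range.

## Working session

There is one attempt and no reset: what is moved stays moved. The work goes in short steps, Python scripts to look and compute and a shell command to move; the robot and the scene stay as the last step left them, time stands still between calls to the robot, and variables do not carry over. Pictures are saved under pics/ and viewed, at most 14 in all, crops included, and the job is handed in when it is done.

```bash
ls; mkdir -p pics
python3 - <<'E'
from bench import robot
import cv2
for n in ["scene","side","wrist"]:
    c=robot.read_camera(n); cv2.imwrite(f"pics/{n}0.png",c["img"][:,:,::-1]); print(n,c["fx"],c["cx"],c["cy"],c["world_from_camera"].round(3).tolist() if hasattr(c["world_from_camera"],'round') else c["world_from_camera"])
o=robot.observe();print(o["t"],o["tcp_pos"],o["tcp_rot"])
E
```

```text
bench.py
inch.py
pics
scene 562.6343210918552 319.86593365495514 239.20168606983748 [[-0.58, -0.558, 0.593, -0.022], [-0.814, 0.396, -0.424, 0.425], [0.002, -0.729, -0.684, 0.741], [0.0, 0.0, 0.0, 1.0]]
side 443.2583070631477 316.25398663682455 243.82764834693245 [[0.827, -0.364, 0.428, 0.199], [-0.561, -0.516, 0.647, -0.57], [-0.015, -0.775, -0.632, 0.627], [0.0, 0.0, 0.0, 1.0]]
wrist 371.64829954431775 324.4130164686121 240.95240118571104 [[1.0, 0.001, -0.002, 0.65], [0.0, -0.954, -0.301, 0.078], [-0.002, 0.301, -0.954, 0.385], [0.0, 0.0, 0.0, 1.0]]
0.15 [6.49739148e-01 3.06846873e-05 4.04040039e-01] [-2.22063773e+00 -2.22100147e+00  1.62312638e-03]
```
View pics/scene0.png

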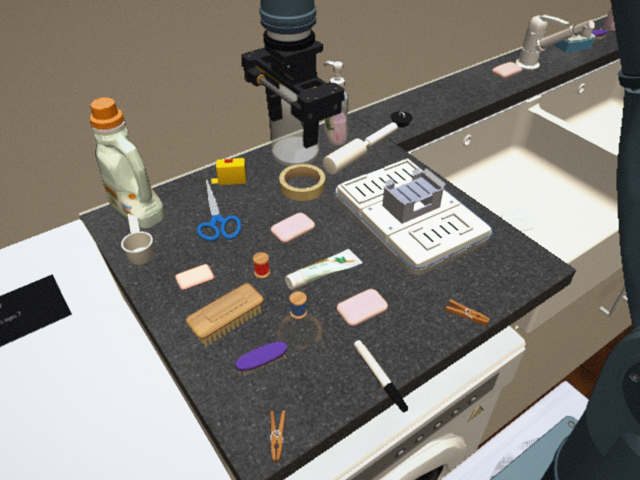

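View pics/side0.png

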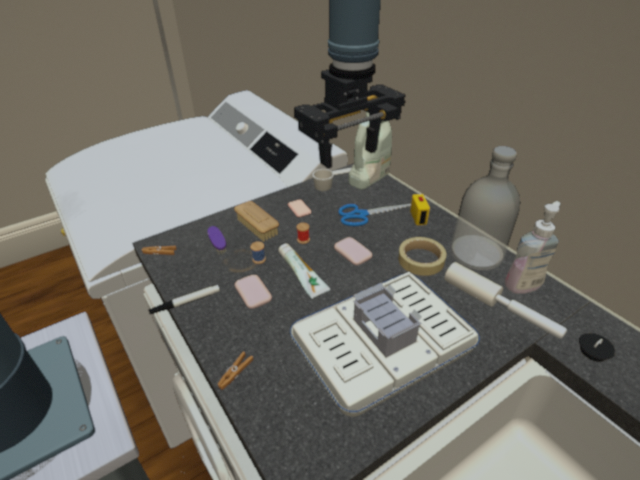

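View pics/wrist0.png

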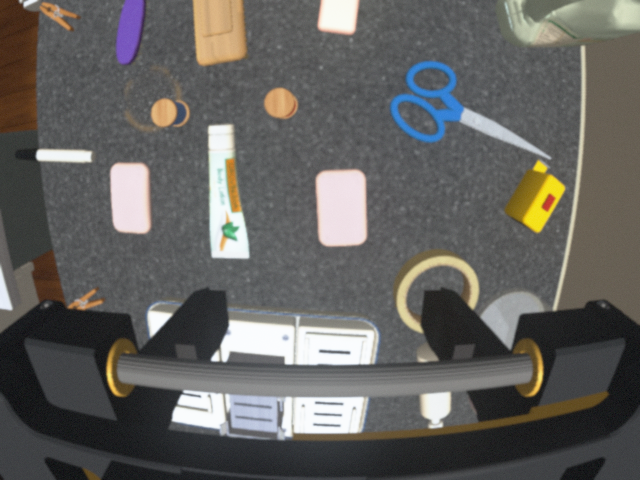

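The scene shows the two full soaps at (292,227) and (362,307), the worn sliver at (195,276), and the scrub brush at (225,313). The nail brush is at (262,356), the tube at (323,268), and the tray around (413,213) with the lift in its middle. Next I'll measure them.

Create h.py:
```python
import numpy as np, cv2
from bench import robot
def rays(c,uv,fish):
    x=(uv[:,0]-c["cx"])/c["fx"]; y=(uv[:,1]-c["cy"])/c["fy"]
    if fish:
        r=np.hypot(x,y)+1e-9; d=np.c_[x/r*np.sin(r),y/r*np.sin(r),np.cos(r)]
    else: d=np.c_[x,y,np.ones(len(x))]
    T=np.array(c["world_from_camera"]); return T[:3,3],d@T[:3,:3].T
def plane(c,uv,z,fish=False):
    o,d=rays(c,np.asarray(uv,float).reshape(-1,2),fish); return o+d*((z-o[2])/d[:,2])[:,None]
def pix(c,P):
    T=np.linalg.inv(np.array(c["world_from_camera"])); p=np.asarray(P)@T[:3,:3].T+T[:3,3]
    return np.c_[c["fx"]*p[:,0]/p[:,2]+c["cx"],c["fy"]*p[:,1]/p[:,2]+c["cy"]]
def rect(P):
    (cx,cy),(w,h),a=cv2.minAreaRect((P[:,:2]*1000).astype(np.float32))
    if w>h: w,h,a=h,w,a-90
    a=(a+90)%180-90   # yaw of the long axis from world y
    return [round(v,1) for v in (cx,cy,w,h,a)]
def blobs(img,lo,hi,amin=150):
    hsv=cv2.cvtColor(img,cv2.COLOR_RGB2HSV); m=cv2.inRange(hsv,lo,hi)
    m=cv2.morphologyEx(m,cv2.MORPH_OPEN,np.ones((3,3)))
    cs=cv2.findContours(m,cv2.RETR_EXTERNAL,cv2.CHAIN_APPROX_NONE)[0]
    return [k.reshape(-1,2) for k in cs if cv2.contourArea(k)>amin]
```

Run:
```python
from h import *
for n in ["scene","side","wrist"]:
    c=robot.read_camera(n); f=n=="wrist"
    for name,lo,hi,z in [("pink",(0,18,150),(12,90,255),.02),("pink",(165,18,150),(180,90,255),.02),("purple",(120,80,40),(150,255,255),.019),("white",(0,0,150),(180,45,255),.02)]:
        for k in blobs(c["img"],lo,hi):
            r=rect(plane(c,k,z,f))
            if abs(r[0])<1100 and r[3]<300: print(n,name,k.mean(0).round(),r)
```

```text
scene pink [507.  69.] [864.7, -846.4, 54.7, 88.6, 2.0]
scene pink [363. 305.] [431.3, 14.0, 40.2, 69.9, -3.0]
scene pink [293. 225.] [666.2, -2.2, 40.6, 68.4, 3.0]
scene purple [261. 356.] [443.0, 202.2, 33.5, 84.9, -3.8]
scene white [425. 458.] [178.2, 112.7, 32.0, 130.7, -7.2]
scene white [515. 438.] [120.4, -13.9, 50.6, 254.2, -0.4]
scene white [372. 363.] [336.3, 72.3, 15.0, 89.0, 82.4]
scene white [362. 306.] [431.5, 14.0, 45.9, 73.8, -4.7]
scene white [194. 275.] [655.5, 211.6, 30.5, 53.4, -6.6]
scene white [327. 266.] [538.8, 16.0, 43.9, 135.1, -6.9]
scene white [292. 225.] [665.7, -1.3, 48.7, 76.0, 2.9]
scene white [141. 212.] [864.0, 214.9, 68.4, 107.6, 75.1]
scene white [212. 200.] [826.7, 88.6, 14.7, 97.8, 71.4]
scene white [413. 206.] [574.0, -227.9, 190.8, 279.6, 86.4]
scene white [295. 149.] [878.2, -147.9, 100.6, 100.8, 30.5]
scene white [121. 161.] [1062.1, 189.4, 83.7, 269.0, 82.1]
scene white [362. 143.] [814.5, -295.1, 42.0, 223.4, 10.2]
scene white [584. 121.] [604.1, -787.6, 216.1, 273.6, 30.4]
scene white [518.  66.] [861.0, -882.0, 60.2, 130.6, -14.2]
side pin
[... 1272 characters left out ...]
67.5, 74.6, 48.2]
wrist white [  3. 290.] [173.4, -118.1, 26.6, 76.2, -24.9]
wrist white [341. 208.] [667.3, -3.8, 47.8, 76.8, 2.4]
wrist white [129. 198.] [433.4, 11.1, 47.6, 77.5, -4.0]
wrist white [ 64. 155.] [342.9, 67.6, 14.9, 91.0, 83.2]
wrist white [569. 228.] [943.9, -26.3, 7.0, 205.4, 0.3]
wrist white [223. 194.] [548.6, 13.7, 42.6, 140.4, 0.3]
wrist white [501. 133.] [840.5, 78.9, 16.2, 111.1, 71.3]
wrist white [582. 100.] [943.7, 131.4, 6.1, 106.1, -0.0]
wrist white [620.  12.] [1021.5, 258.6, 38.4, 85.2, -72.3]
wrist white [570.   9.] [931.2, 239.2, 15.2, 93.5, -59.3]
wrist white [524.  22.] [861.1, 209.0, 43.8, 56.0, 58.5]
wrist white [338.  14.] [662.4, 193.1, 33.0, 34.5, -6.1]
```

Run:
```python
import cv2
a=cv2.imread("pics/scene0.png")[150:275,325:500]; cv2.imwrite("pics/tray_s.png",cv2.resize(a,None,fx=4.5,fy=4.5,interpolation=cv2.INTER_CUBIC))
a=cv2.imread("pics/side0.png")[260:415,285:485]; cv2.imwrite("pics/tray_d.png",cv2.resize(a,None,fx=3.8,fy=3.8,interpolation=cv2.INTER_CUBIC))
```

```text
(no output)
```

View pics/tray_s.png

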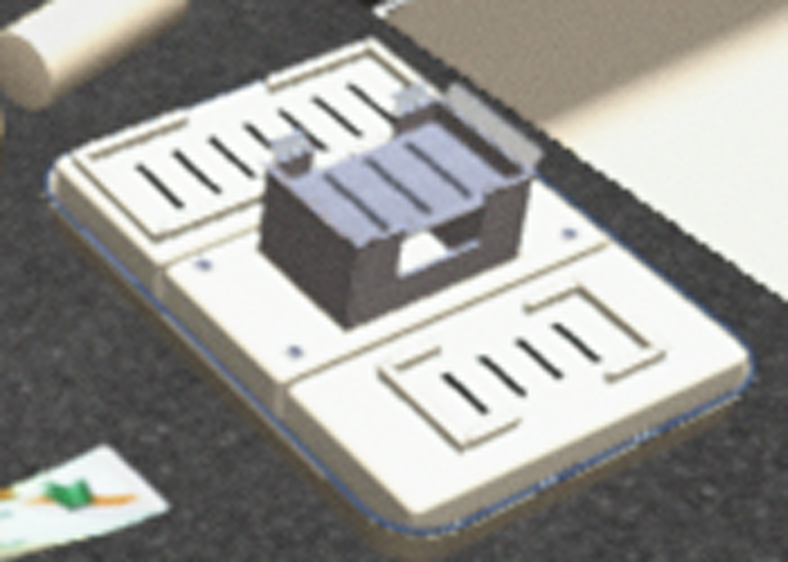

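View pics/tray_d.png

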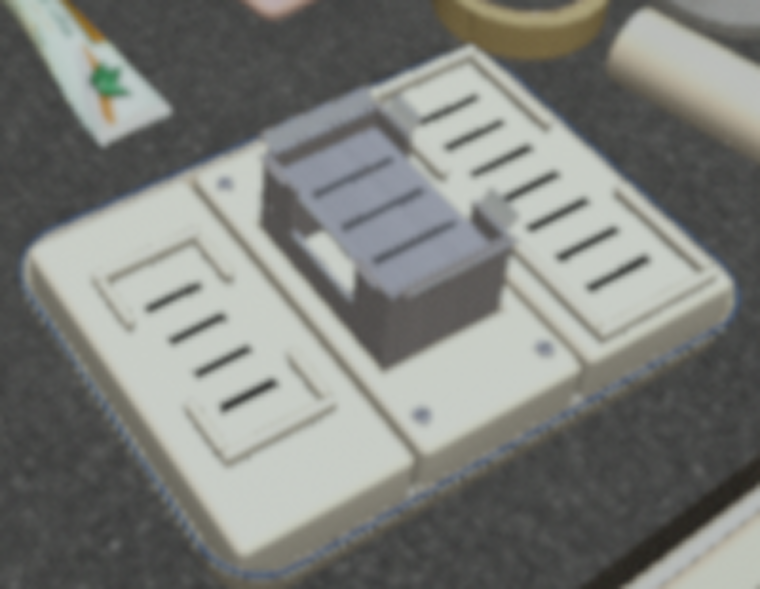

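The tray crops show seven slots in the long pocket, four in the short pocket and three on the lift plate. I'll locate all of them, plus the tube's outline, by casting rays.

Run:
```python
from h import *
S=robot.read_camera("scene"); D=robot.read_camera("side"); W=robot.read_camera("wrist")
s=lambda p:np.array(p)/4.5-0.39+[325,150]
d=lambda p:np.array(p)/3.8-0.37+[285,260]
sl=dict(long=([(160,186),(195,172),(229,158),(264,145),(300,132),(335,117),(370,103)],[(449,109),(474,135),(500,160),(527,187),(560,214),(587,243),(618,273)],.032),
short=([(466,394),(502,378),(540,358),(577,343)],[(173,297),(198,327),(222,355),(248,395)],.032),
plate=([(357,202),(398,188),(438,170)],[(354,178),(383,209),(413,242)],.068))
for k,(a,b,z) in sl.items():
    for nm,c,q in (("scene",S,s(a)),("side",D,d(b))):
        P=plane(c,q,z)*1000; v=P[-1]-P[0]; P_=P.mean(0)
        print(k,nm,P_.round(1)[:2],"yaw",round(np.degrees(np.arctan2(v[0],-v[1])),1),"len",round(np.linalg.norm(v),1))
# tile outline
for nm,c in (("scene",S),("side",D)):
    f=lambda p,z:(plane(c,s(p) if nm=="scene" else d(p),z)[0]*1000).round(1)[:2]
    if nm=="scene": print("short corners",[f(p,.04) for p in [(383,370),(463,446),(580,285),(662,355)]],"long",[f(p,.04) for p in [(80,158),(158,238),(372,42)]])
    else: print("short corners",[f(p,.04) for p in [(98,278),(195,237),(228,462),(335,408)]],"long",[f(p,.04) for p in [(470,55),(714,278),(602,338)]])
# tube: bright or coloured against the dark top, within a window
for nm,c,(x0,y0,x1,y1),f in (("scene",S,(280,245,368,292),0),("side",D,(272,238,332,300),0),("wrist",W,(200,118,258,268),1)):
    m=np.zeros((480,640),np.uint8); m[y0:y1,x0:x1]=(c["img"][y0:y1,x0:x1].max(2)>125)*255
    m=cv2.morphologyEx(m,cv2.MORPH_OPEN,np.ones((3,3)))
    k=max(cv2.findContours(m,0,1)[0],key=cv2.contourArea).reshape(-1,2)
    P=plane(c,k,.015,f); i=np.argsort(P[:,1])
    print("tube",nm,rect(P),"ends",(P[P[:,1]>P[i[-1],1]-.012].mean(0)*1000).round(),(P[P[:,1]<P[i[0],1]+.012].mean(0)*1000).round())
```

```text
long scene [ 657.5 -222.8] yaw -3.8 len 119.6
long side [ 655.9 -224.5] yaw -4.4 len 120.2
short scene [ 479.  -210.8] yaw -3.8 len 60.0
short side [ 478.9 -211.1] yaw -4.0 len 60.1
plate scene [ 567.5 -216.8] yaw -4.9 len 43.4
plate side [ 566.8 -218.5] yaw -4.5 len 43.0
short corners [array([ 505.5, -156.3]), array([ 453.6, -152.1]), array([ 496.9, -261.1]), array([ 445.5, -256.7])] long [array([ 690.5, -140.5]), array([ 625.7, -134. ]), array([ 681.8, -308.8])]
short corners [array([ 455.5, -159.5]), array([ 504.6, -165. ]), array([ 446.5, -266.9]), array([ 497.9, -271.5])] long [array([ 689.5, -147.7]), array([ 677.8, -314.3]), array([ 613.5, -309. ])]
tube scene [540.5, 17.5, 44.6, 142.7, -4.7] ends [547.  84.  15.] [534. -50.  15.]
tube side [538.7, 12.2, 44.3, 171.9, -1.4] ends [552.  94.  15.] [536. -71.  15.]
tube wrist [546.8, 13.1, 44.3, 143.1, 0.5] ends [544.  81.  15.] [548. -56.  15.]
```

Run:
```python
from h import *
S=robot.read_camera("scene"); D=robot.read_camera("side"); W=robot.read_camera("wrist")
def tri(l):
    A=np.zeros((3,3));b=np.zeros(3)
    for c,p,f in l:
        o,d=rays(c,np.array([p],float),f);d=d[0]/np.linalg.norm(d[0]);M=np.eye(3)-np.outer(d,d);A+=M;b+=M@o
    return (np.linalg.solve(A,b)*1000).round(1)
for a,b,w in (((348,248.9),(329.9,287.8),(248.5,257.5)),((361.9,262.3),(312,297.8),(210,258))):
    l=[(S,a,0),(D,b,0),(W,w,1)]; print(tri(l),tri(l[:2]),[(plane(c,[p],.012,f)[0]*1000).round()[:2] for c,p,f in l])
ims=[]
for c,(x,y) in ((S,(270,240)),(D,(255,235)),(W,(185,170))):
    ims.append(c["img"][y-5:y+60,x:x+105] if c is not W else c["img"][115:180,x:x+105])
cv2.imwrite("pics/tube.png",cv2.resize(cv2.vconcat(ims)[:,:,::-1],None,fx=3,fy=3,interpolation=cv2.INTER_CUBIC))
```

```text
[566.  -61.3   2.5] [566.2 -60.7   2.1] [array([558., -54.]), array([561., -69.]), array([568., -59.])]
[522.2 -61.9   2.2] [ 5.238e+02 -6.110e+01  2.000e-01] [array([516., -53.]), array([517., -71.]), array([524., -60.])]
```

View pics/tube.png

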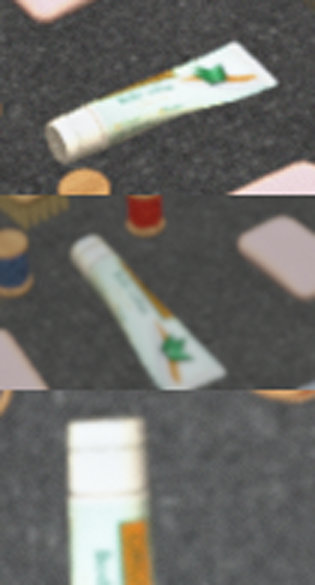

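The tube tail triangulates to about (544,-62) at z≈2 mm and its cap end to y≈84, so the tube is at about (544.5, 11.5) with yaw≈0. The tray yaw is -4.1°. I'll start with the soap at (665.5,-4.5), yaw 2.7°.

```bash
cat > go.py <<'E'
# how far to a target in tool axes: x y tipz (mm) yaw (deg); translation is for BEFORE turning
import sys,numpy as np
from bench import robot
from scipy.spatial.transform import Rotation as R
o=robot.observe(); M=R.from_rotvec(o["tcp_rot"]).as_matrix()
yaw=np.degrees(np.arctan2(M[1,1],M[0,1])); p=np.array(o["tcp_pos"])*1000
x,y,z,w=map(float,sys.argv[1:5])
d=M.T@(np.array([x,y,z+166])-p)
print("tip",(p-[0,0,166]).round(1),"yaw",yaw.round(2),"tilt",np.degrees(np.arccos(-M[2,2])).round(2),"delta mm",d.round(1),"turn",np.radians(yaw-w).round(4))
E
echo '[-0.0045,0.0155,0.035,0,0,0,0.04,-0.047,0,0,0.04,0,0,0,0.04,0,0,0,0.03,0]' | python3 inch.py 1.0
echo '[0,0,0,0]' | python3 inch.py
python3 go.py 665.5 -4.5 5 2.7
python3 - <<'E'
from h import *
c=robot.read_camera("wrist"); cv2.imwrite("pics/w1.png",c["img"][:,:,::-1])
E
```

```text
t: 1.02
tcp_pos: [0.6645, -0.0046, 0.2164]
tcp_rot: [-2.167, -2.272, 0.003]
wrist_force: [0.2, 0.7, -0.3]
grip_width: 1.001
grip_force: 0.0
t: 1.1
tcp_pos: [0.6622, -0.0045, 0.2129]
tcp_rot: [-2.163, -2.268, 0.013]
wrist_force: [-1.6, -0.7, -0.1]
grip_width: 0.999
grip_force: 0.0
tip [662.2  -4.5  46.9] yaw 2.72 tilt 0.66 delta mm [-0.2  3.7 41.9] turn 0.0003
```

View pics/w1.png

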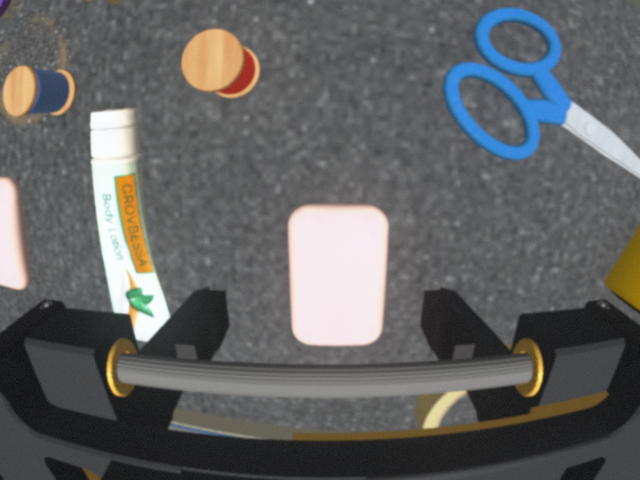

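The soap sits centred between the fingers and squared up, at columns 289–388 and rows 205–345. Descending now.

```bash
echo '[0,0.001,0.02,0,0,0,0.02,0,0,0,0,0]' | python3 inch.py
python3 go.py 665.5 -4.5 5 2.7
echo '[0,0,0,0,0,0,0,0,0,0,0,0,0,0,0,0,0,0,0,0]' | python3 inch.py 0.3
python3 go.py 567.2 -217.7 130 -4.1
```

```text
t: 1.4
tcp_pos: [0.6663, -0.0044, 0.1793]
tcp_rot: [-2.168, -2.272, 0.002]
wrist_force: [-1.6, -0.6, -0.4]
grip_width: 0.998
grip_force: 0.0
tip [666.3  -4.4  13.3] yaw 2.7 tilt 0.08 delta mm [-0.  -0.7  8.3] turn 0.0
t: 1.82
tcp_pos: [0.6669, -0.0045, 0.1809]
tcp_rot: [2.168, 2.272, 0.002]
wrist_force: [0.3, -0.0, -0.4]
grip_width: 0.645
grip_force: 0.0
tip [666.9  -4.5  14.9] yaw 2.69 tilt 0.1 delta mm [-208.3 -109.4 -115.3] turn 0.1185
```

```bash
echo '[0,-0.0005,0.01,0,0,0,0,0]' | python3 inch.py 0.66
echo '[0,0,0,0,0,0,0,0,0,0,0,0]' | python3 inch.py 0.3
python3 go.py 567.2 -217.7 130 -4.1
```

```text
t: 1.98
tcp_pos: [0.6652, -0.0045, 0.1683]
tcp_rot: [-2.168, -2.272, 0.002]
wrist_force: [-1.3, -0.7, -0.7]
grip_width: 0.659
grip_force: 0.0
t: 2.23
tcp_pos: [0.6659, -0.0045, 0.1695]
tcp_rot: [-2.168, -2.273, 0.0]
wrist_force: [0.3, 0.7, -1.6]
grip_width: 0.573
grip_force: 30.0
tip [665.9  -4.5   3.5] yaw 2.7 tilt 0.02 delta mm [-208.4 -108.7 -126.4] turn 0.1186
```

```bash
echo '[0,0,-0.041,0,0,0,-0.041,0,0,0,-0.041,0,-0.034,-0.018,0,0,-0.034,-0.018,0,0]' | python3 inch.py
echo '[-0.034,-0.018,0,0,-0.034,-0.018,0,0,-0.034,-0.018,0,0,-0.034,-0.018,0,0,0,0,0,0.06]' | python3 inch.py
echo '[0,0,0,0.058,0,0,0,0,0,0,0,0]' | python3 inch.py
python3 go.py 567.2 -217.7 55 -4.1
python3 - <<'E'
from h import *
for n in("scene","side"):
    c=robot.read_camera(n); cv2.imwrite(f"pics/{n}1.png",c["img"][:,:,::-1])
a=cv2.imread("pics/scene1.png")[90:270,325:525];b=cv2.imread("pics/side1.png")[200:380,285:485]
cv2.imwrite("pics/c1.png",cv2.resize(cv2.hconcat([a,b]),None,fx=2,fy=2,interpolation=cv2.INTER_CUBIC))
E
```

```text
t: 2.65
tcp_pos: [0.6348, -0.072, 0.2962]
tcp_rot: [2.159, 2.276, 0.01]
wrist_force: [-0.3, -1.3, -1.6]
grip_width: 0.573
grip_force: 30.0
t: 3.07
tcp_pos: [0.563, -0.2233, 0.2929]
tcp_rot: [2.247, 2.192, -0.01]
wrist_force: [-0.8, -1.4, -1.5]
grip_width: 0.578
grip_force: 30.0
t: 3.32
tcp_pos: [0.5678, -0.213, 0.2928]
tcp_rot: [-2.297, -2.144, -0.0]
wrist_force: [-0.5, -0.2, -0.7]
grip_width: 0.575
grip_force: 30.0
tip [ 567.8 -213.   126.8] yaw -3.95 tilt 0.01 delta mm [-4.7 -0.3 71.8] turn 0.0027
```

View pics/c1.png

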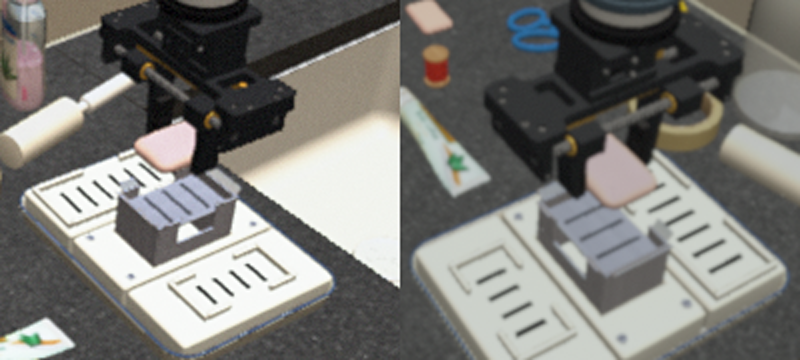

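Run:
```python
import cv2
a=cv2.imread("pics/scene1.png")[140:200,380:460];b=cv2.imread("pics/side1.png")[260:320,360:440]
cv2.imwrite("pics/c2.png",cv2.resize(cv2.hconcat([a,b]),None,fx=5,fy=5,interpolation=cv2.INTER_CUBIC))
```

```text
(no output)
```

View pics/c2.png

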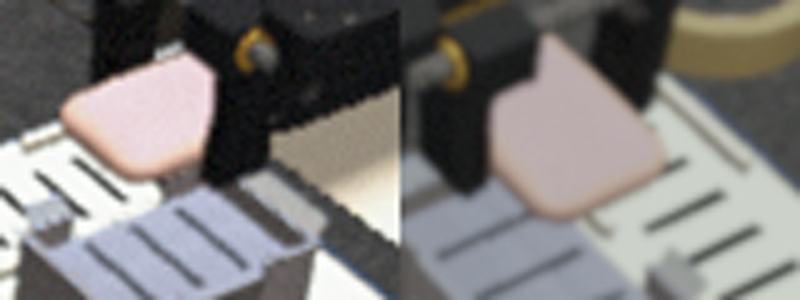

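Run:
```python
from h import *
S=robot.read_camera("scene"); D=robot.read_camera("side")
t=np.radians(-4); 
def hit(c,p,yl):  # intersect ray with the soap's end face plane
    o,d=rays(c,np.array([p],float),0);d=d[0]
    n=np.array([-np.sin(t),np.cos(t),0]); q=np.array([.5678,-.213,0])+n*yl
    return ((o+d*(n@(q-o))/(n@d))*1000).round(1)
s=lambda p:np.array(p)/5-.4+[380,140]; d=lambda p:(np.array(p)-[400,0])/5-.4+[360,260]
print("+y end",hit(S,s((95,150)),.04),hit(S,s((150,180)),.04),hit(S,s((200,165)),.04))
print("-y end",hit(D,d((555,217)),-.04),hit(D,d((610,198)),-.04))
```

```text
+y end [ 569.6 -173.   136.1] [ 538.7 -170.9  142.4] [ 515.  -169.2  163.9]
-y end [ 540.5 -251.2  140.7] [ 561.5 -252.7  137.5]
```

Both ends of the held soap come out at the same height (136 and 138 mm), so it is level. Lowering it into the lift.

```bash
echo '[-0.0047,0,0.025,0,0,0,0.015,0,0,0,0,0]' | python3 inch.py
python3 go.py 567.2 -217.7 55 -4.1
echo '[0,0,0.015,0,0,0,0.015,0,0,0,0,0]' | python3 inch.py
python3 go.py 567.2 -217.7 55 -4.1
```

```text
t: 3.77
tcp_pos: [0.5661, -0.2174, 0.2498]
tcp_rot: [-2.294, -2.139, 0.004]
wrist_force: [-0.5, 0.2, -1.4]
grip_width: 0.573
grip_force: 30.0
tip [ 566.1 -217.4   83.8] yaw -4.01 tilt 0.3 delta mm [-0.3  1.3 28.8] turn 0.0016
t: 4.02
tcp_pos: [0.5669, -0.2174, 0.2212]
tcp_rot: [-2.296, -2.141, 0.002]
wrist_force: [0.6, -0.4, -0.7]
grip_width: 0.574
grip_force: 30.0
tip [ 566.9 -217.4   55.2] yaw -4.0 tilt 0.17 delta mm [-0.3  0.4  0.2] turn 0.0017
```

```bash
echo '[0,0,0,0,0,0,0,0,0,0,0,0]' | python3 inch.py 0.8
echo '[0,0,-0.03,0,0,0,-0.04,0,0,0,0,0]' | python3 inch.py 0.8
python3 go.py 432 11 60 -4.5
python3 - <<'E'
from h import *
ims=[]
for n,(x,y) in(("scene",(325,90)),("side",(285,200))):
    ims.append(robot.read_camera(n)["img"][y:y+180,x:x+200])
cv2.imwrite("pics/c3.png",cv2.resize(cv2.hconcat(ims)[:,:,::-1],None,fx=2,fy=2,interpolation=cv2.INTER_CUBIC))
E
```

```text
t: 4.27
tcp_pos: [0.568, -0.2181, 0.2241]
tcp_rot: [2.297, 2.14, 0.002]
wrist_force: [-0.1, -0.2, 0.1]
grip_width: 0.781
grip_force: 0.0
t: 4.52
tcp_pos: [0.5701, -0.2191, 0.3004]
tcp_rot: [2.292, 2.134, 0.009]
wrist_force: [1.6, -1.3, 0.3]
grip_width: 0.798
grip_force: 0.0
tip [ 570.1 -219.1  134.4] yaw -4.08 tilt 0.68 delta mm [ 219.9 -155.    72. ] turn 0.0072
```

View pics/c3.png

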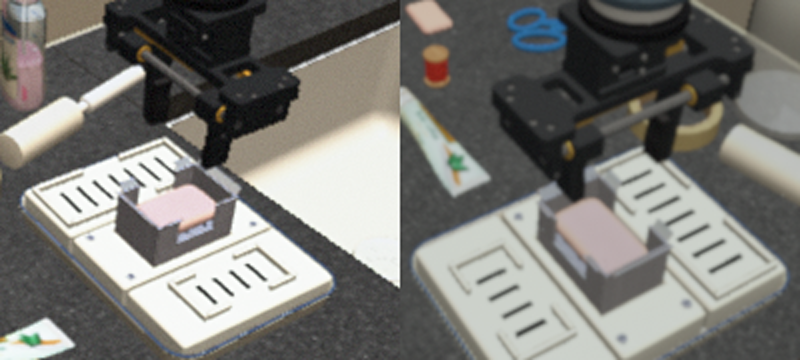

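The first bar lies flat and sunk in the lift (left crop, centre about (180,205)). Now the second bar.

```bash
echo '[0.0314,-0.022,0,0,0.0314,-0.022,0,0,0.0314,-0.022,0,0,0.0314,-0.022,0,0,0.0314,-0.022,0,0]' | python3 inch.py 1.0
echo '[0.0314,-0.022,0,0.007,0.0314,-0.022,0,0,0,0,0.03,0,0,0,0.035,0,0,0,0,0]' | python3 inch.py
echo '[0,0,0,0]' | python3 inch.py
python3 go.py 432 11 4 -4.5
python3 - <<'E'
from h import *
c=robot.read_camera("wrist")
for k in blobs(c["img"],(0,0,150),(180,45,255),1000): print(k.min(0),k.max(0),rect(plane(c,k,.02,1)))
E
```

```text
t: 5.03
tcp_pos: [0.4671, -0.0523, 0.2921]
tcp_rot: [-2.298, -2.14, 0.001]
wrist_force: [0.4, 0.9, 0.1]
grip_width: 0.999
grip_force: 0.0
t: 5.45
tcp_pos: [0.4266, 0.0129, 0.223]
tcp_rot: [-2.299, -2.132, 0.013]
wrist_force: [0.1, -1.2, -0.8]
grip_width: 0.999
grip_force: 0.0
t: 5.53
tcp_pos: [0.4284, 0.0121, 0.2266]
tcp_rot: [-2.304, -2.131, 0.007]
wrist_force: [0.2, -0.4, 0.7]
grip_width: 1.001
grip_force: 0.0
tip [428.4  12.1  60.6] yaw -4.46 tilt 0.31 delta mm [-0.8  3.9 56.5] turn 0.0007
[291 204] [380 333] [433.6, 12.0, 47.3, 76.7, -4.3]
[ 94 174] [235 200] [341.3, 68.4, 14.4, 88.8, 83.0]
[477 132] [552 345] [543.5, 17.9, 39.2, 133.8, -8.6]
```

```bash
echo '[0,0.003,0.03,0,0,0,0.026,0,0,0,0,0,0,0,0,0]' | python3 inch.py
python3 go.py 432.8 11.5 4 -4.4
```

```text
t: 5.92
tcp_pos: [0.4328, 0.0117, 0.1726]
tcp_rot: [-2.307, -2.132, 0.001]
wrist_force: [0.6, 0.3, -0.3]
grip_width: 1.004
grip_force: 0.0
tip [432.8  11.7   6.6] yaw -4.52 tilt 0.03 delta mm [-0.2 -0.   2.6] turn -0.0021
```

```bash
echo '[0,0,0.0025,0,0,0,0,0,0,0,0,0,0,0,0,0,0,0,0,0]' | python3 inch.py 0.3
echo '[0,0,0,0,0,0,0,0,0,0,0,0,0,0,0,0]' | python3 inch.py
python3 go.py 567.2 -217.7 130 -4.1
```

```text
t: 6.33
tcp_pos: [0.4328, 0.012, 0.1699]
tcp_rot: [2.306, 2.133, 0.001]
wrist_force: [-1.2, 0.5, -1.0]
grip_width: 0.65
grip_force: 0.0
t: 6.67
tcp_pos: [0.4328, 0.0121, 0.1696]
tcp_rot: [2.306, 2.133, 0.001]
wrist_force: [-1.7, 0.1, 6.7]
grip_width: 0.57
grip_force: 30.0
tip [432.8  12.1   3.6] yaw -4.46 tilt 0.03 delta mm [-218.6  152.  -126.3] turn -0.0063
```

```bash
echo '[0,0,-0.041,0,0,0,-0.041,0,0,0,-0.041,0,-0.0312,0.0217,0,-0.006,-0.0312,0.0217,0,0]' | python3 inch.py
echo '[-0.0312,0.0217,0,0,-0.0312,0.0217,0,0,-0.0312,0.0217,0,0,-0.0312,0.0217,0,0,-0.0312,0.0217,0,0]' | python3 inch.py
echo '[0,0,0,0,0,0,0,0,0,0,0,0]' | python3 inch.py
python3 go.py 567.2 -217.7 55 -4.1
```

```text
t: 7.08
tcp_pos: [0.4722, -0.0526, 0.2954]
tcp_rot: [2.291, 2.144, 0.008]
wrist_force: [1.2, -0.2, -0.7]
grip_width: 0.572
grip_force: 30.0
t: 7.5
tcp_pos: [0.5685, -0.2185, 0.292]
tcp_rot: [-2.299, -2.14, 0.001]
wrist_force: [1.2, 1.0, -0.2]
grip_width: 0.575
grip_force: 30.0
t: 7.75
tcp_pos: [0.5676, -0.216, 0.2916]
tcp_rot: [-2.298, -2.139, 0.001]
wrist_force: [0.7, 0.2, -1.1]
grip_width: 0.577
grip_force: 30.0
tip [ 567.6 -216.   125.6] yaw -4.11 tilt 0.12 delta mm [-1.8 -0.2 70.6] turn -0.0002
```

```bash
echo '[-0.0018,0,0.025,0,0,0,0.015,0,0,0,0,0]' | python3 inch.py
echo '[0,0,0.015,0,0,0,0.014,0,0,0,0,0]' | python3 inch.py
echo '[0,0,0,0,0,0,0,0,0,0,0,0]' | python3 inch.py 0.8
echo '[0,0,-0.03,0,0,0,-0.04,0,0,0,0,0]' | python3 inch.py 0.8
python3 go.py 442.5 200 60 -7
python3 - <<'E'
from h import *
ims=[]
for n,(x,y) in(("scene",(325,90)),("side",(285,200))):
    ims.append(robot.read_camera(n)["img"][y:y+180,x:x+200])
cv2.imwrite("pics/c4.png",cv2.resize(cv2.hconcat(ims)[:,:,::-1],None,fx=2,fy=2,interpolation=cv2.INTER_CUBIC))
E
```

```text
t: 8.0
tcp_pos: [0.5662, -0.2161, 0.2493]
tcp_rot: [-2.293, -2.139, 0.004]
wrist_force: [-0.9, 0.6, -1.3]
grip_width: 0.572
grip_force: 30.0
t: 8.25
tcp_pos: [0.567, -0.2171, 0.2213]
tcp_rot: [-2.296, -2.139, 0.002]
wrist_force: [-0.4, 0.6, -0.0]
grip_width: 0.579
grip_force: 30.0
t: 8.5
tcp_pos: [0.5684, -0.2186, 0.2242]
tcp_rot: [2.299, 2.139, 0.001]
wrist_force: [-0.4, -0.7, -1.0]
grip_width: 0.777
grip_force: 0.0
t: 8.75
tcp_pos: [0.5707, -0.2198, 0.3007]
tcp_rot: [2.293, 2.133, 0.009]
wrist_force: [2.8, 0.0, 1.1]
grip_width: 0.802
grip_force: 0.0
tip [ 570.7 -219.8  134.7] yaw -4.15 tilt 0.67 delta mm [ 409.6 -159.1   71.7] turn 0.0497
```

View pics/c4.png

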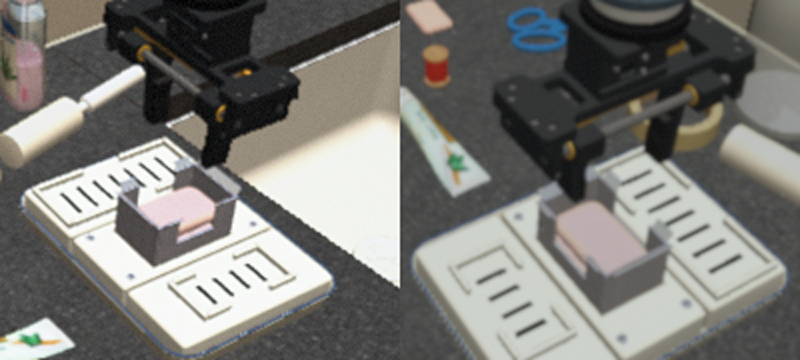

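Both bars are stacked and level in the lift. Next is the nail brush.

```bash
echo '[0.0372,-0.0145,0,0,0.0372,-0.0145,0,0,0.0372,-0.0145,0,0,0.0372,-0.0145,0,0,0.0372,-0.0145,0,0]' | python3 inch.py 1.0
echo '[0.0372,-0.0145,0,0,0.0372,-0.0145,0,0,0.0372,-0.0145,0,0,0.0372,-0.0145,0,0,0.0372,-0.0145,0,0]' | python3 inch.py
echo '[0.0372,-0.0145,0,0,0,0,0.03,0.05,0,0,0.035,0,0,0,0,0,0,0,0,0]' | python3 inch.py
python3 go.py 442.5 200 4 -7
python3 - <<'E'
from h import *
c=robot.read_camera("wrist"); cv2.imwrite("pics/w2.png",c["img"][:,:,::-1])
for k in blobs(c["img"],(120,80,40),(150,255,255),500): print(k.min(0),k.max(0),rect(plane(c,k,.019,1)))
E
```

```text
t: 9.27
tcp_pos: [0.5077, -0.0263, 0.2924]
tcp_rot: [-2.299, -2.139, 0.002]
wrist_force: [0.3, 0.3, 1.2]
grip_width: 0.999
grip_force: 0.0
t: 9.68
tcp_pos: [0.4488, 0.1643, 0.2925]
tcp_rot: [-2.3, -2.14, 0.002]
wrist_force: [0.3, -0.2, -0.5]
grip_width: 1.004
grip_force: 0.0
t: 10.1
tcp_pos: [0.4372, 0.2003, 0.2268]
tcp_rot: [-2.352, -2.082, 0.009]
wrist_force: [0.3, 0.3, -0.3]
grip_width: 1.002
grip_force: 0.0
tip [437.2 200.3  60.8] yaw -6.97 tilt 0.32 delta mm [ 0.6  5.5 56.7] turn 0.0005
[309 192] [364 337] [443.5, 200.6, 29.9, 86.2, -7.8]
```

View pics/w2.png

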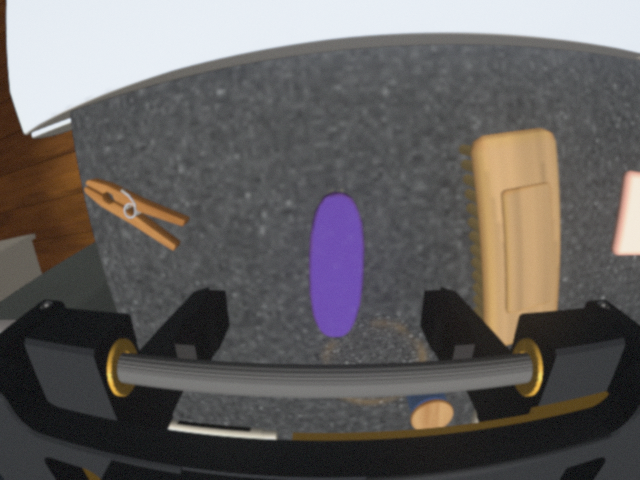

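The brush reads (443.5,200.6), 30x86 mm, centred between the fingers. The scrubbing brush stands to the right from column 465, so I'll narrow the opening before descending.

```bash
echo '[0,0.004,0,0.012,0,0,0,0,0,0,0,0,0,0,0,0]' | python3 inch.py 0.62
echo '[0,0,0.03,0,0,0,0.026,0,0,0,0,0,0,0,0,0]' | python3 inch.py 0.62
python3 go.py 443.2 200.4 4 -7.7
```

```text
t: 10.48
tcp_pos: [0.4429, 0.2004, 0.2293]
tcp_rot: [2.366, 2.067, 0.003]
wrist_force: [-0.0, 0.3, -0.0]
grip_width: 0.724
grip_force: 0.0
t: 10.82
tcp_pos: [0.4419, 0.2002, 0.172]
tcp_rot: [-2.365, -2.067, 0.004]
wrist_force: [0.3, 0.1, 0.6]
grip_width: 0.623
grip_force: 0.0
tip [441.9 200.2   6. ] yaw -7.68 tilt 0.14 delta mm [0.3 1.3 2. ] turn 0.0004
```

```bash
echo '[0,0.001,0,0,0,0,0,0,0,0,0,0,0,0,0,0,0,0,0,0]' | python3 inch.py 0.1
echo '[0,0,0,0,0,0,0,0,0,0,0,0,0,0,0,0]' | python3 inch.py
python3 go.py 479 -211 100 -4.1
```

```text
t: 11.23
tcp_pos: [0.4436, 0.2006, 0.1732]
tcp_rot: [2.365, 2.068, 0.002]
wrist_force: [-2.0, -0.1, 6.7]
grip_width: 0.321
grip_force: 30.0
t: 11.57
tcp_pos: [0.4436, 0.2006, 0.1732]
tcp_rot: [2.365, 2.068, 0.002]
wrist_force: [-1.2, -0.0, 7.7]
grip_width: 0.319
grip_force: 30.0
tip [443.6 200.6   7.2] yaw -7.68 tilt 0.07 delta mm [-403.1   90.1  -93. ] turn -0.0624
```

```bash
echo '[0,0,-0.031,0,0,0,-0.031,0,0,0,-0.031,0,-0.0366,0.0082,0,0,-0.0366,0.0082,0,0]' | python3 inch.py
echo '[-0.0366,0.0082,0,0,-0.0366,0.0082,0,0,-0.0366,0.0082,0,0,-0.0366,0.0082,0,0,-0.0366,0.0082,0,0]' | python3 inch.py
echo '[-0.0366,0.0082,0,0,-0.0366,0.0082,0,0,-0.0366,0.0082,0,0,-0.0366,0.0082,0,-0.062,0,0,0,0]' | python3 inch.py
echo '[0,0,0,0,0,0,0,0]' | python3 inch.py
python3 go.py 479 -211 39.5 -4.1
```

```text
t: 11.98
tcp_pos: [0.4506, 0.1271, 0.2675]
tcp_rot: [2.359, 2.073, 0.009]
wrist_force: [0.3, -0.4, -1.3]
grip_width: 0.321
grip_force: 30.0
t: 12.4
tcp_pos: [0.4657, -0.063, 0.2656]
tcp_rot: [2.365, 2.068, 0.001]
wrist_force: [0.4, -0.7, -0.4]
grip_width: 0.32
grip_force: 30.0
t: 12.82
tcp_pos: [0.478, -0.2193, 0.266]
tcp_rot: [2.304, 2.128, -0.004]
wrist_force: [0.5, -0.2, 0.6]
grip_width: 0.318
grip_force: 30.0
t: 12.98
tcp_pos: [0.4788, -0.2102, 0.2652]
tcp_rot: [-2.3, -2.139, -0.0]
wrist_force: [0.7, 0.2, -0.8]
grip_width: 0.317
grip_force: 30.0
tip [ 478.8 -210.2   99.2] yaw -4.16 tilt 0.04 delta mm [-0.8  0.3 59.7] turn -0.001
```

```bash
echo '[-0.0008,0,0.03,0,0,0,0.02,0,0,0,0.006,0,0,0,0,0,0,0,0,0]' | python3 inch.py
python3 go.py 479 -211 39.5 -4.1
python3 - <<'E'
from h import *
ims=[]
for n,(x,y) in(("scene",(350,110)),("side",(285,230))):
    ims.append(robot.read_camera(n)["img"][y:y+170,x:x+200])
cv2.imwrite("pics/c5.png",cv2.resize(cv2.hconcat(ims)[:,:,::-1],None,fx=2,fy=2,interpolation=cv2.INTER_CUBIC))
E
```

```text
t: 13.4
tcp_pos: [0.4792, -0.2104, 0.2097]
tcp_rot: [-2.298, -2.142, -0.0]
wrist_force: [-0.1, 0.2, -0.8]
grip_width: 0.319
grip_force: 30.0
tip [ 479.2 -210.4   43.7] yaw -4.03 tilt 0.02 delta mm [-0.6 -0.2  4.2] turn 0.0013
```

View pics/c5.png

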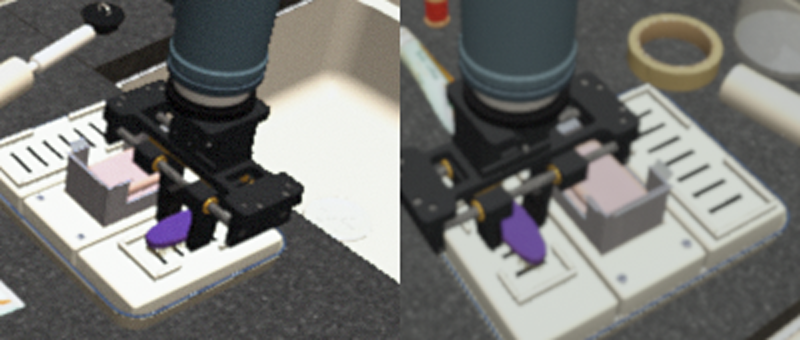

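The brush hovers inside the short pocket and is aligned with it. I'll lower the last few millimetres and release.

```bash
echo '[0,0,0.0035,0,0,0,0,0,0,0,0,0]' | python3 inch.py
echo '[0,0,0,0,0,0,0,0,0,0,0,0]' | python3 inch.py 0.55
echo '[0,0,-0.03,0,0,0,-0.04,0,0,0,0,0,0,0,0,0]' | python3 inch.py
python3 go.py 544.5 17 60 0
```

```text
t: 13.75
tcp_pos: [0.479, -0.2115, 0.2061]
tcp_rot: [2.3, 2.14, 0.0]
wrist_force: [0.1, -0.4, -1.3]
grip_width: 0.317
grip_force: 30.0
t: 14.0
tcp_pos: [0.479, -0.2115, 0.2059]
tcp_rot: [2.3, 2.14, 0.0]
wrist_force: [-0.6, 0.3, 0.1]
grip_width: 0.522
grip_force: 0.0
t: 14.33
tcp_pos: [0.4798, -0.2119, 0.2778]
tcp_rot: [2.297, 2.137, 0.003]
wrist_force: [-0.5, 0.1, -0.1]
grip_width: 0.553
grip_force: 0.0
tip [ 479.8 -211.9  111.8] yaw -4.13 tilt 0.28 delta mm [233.   47.8  51.7] turn -0.0722
```

```bash
echo '[0.0388,0.008,0,0,0.0388,0.008,0,0,0.0388,0.008,0,0,0.0388,0.008,0,0,0.0388,0.008,0,0]' | python3 inch.py 0.9
echo '[0.0388,0.008,0,-0.072,0,0,0.025,0,0,0,0.025,0,0,0,0,0,0,0,0,0]' | python3 inch.py
python3 go.py 544.5 17 4 0
python3 - <<'E'
from h import *
c=robot.read_camera("wrist"); cv2.imwrite("pics/w3.png",c["img"][:,:,::-1])
for n,(x,y) in (("scene",(350,130)),):
    cv2.imwrite("pics/c6.png",cv2.resize(robot.read_camera(n)["img"][y:y+150,x:x+160,::-1],None,fx=4,fy=4))
E
```

```text
t: 14.75
tcp_pos: [0.5324, -0.0191, 0.2746]
tcp_rot: [-2.299, -2.139, 0.002]
wrist_force: [1.2, -0.6, 0.4]
grip_width: 0.891
grip_force: 0.0
t: 15.17
tcp_pos: [0.5424, 0.017, 0.2241]
tcp_rot: [-2.22, -2.219, 0.006]
wrist_force: [0.1, -0.0, 0.9]
grip_width: 0.898
grip_force: 0.0
tip [542.4  17.   58.1] yaw -0.01 tilt 0.26 delta mm [ 0.   2.3 54.1] turn -0.0001
```

View pics/w3.png

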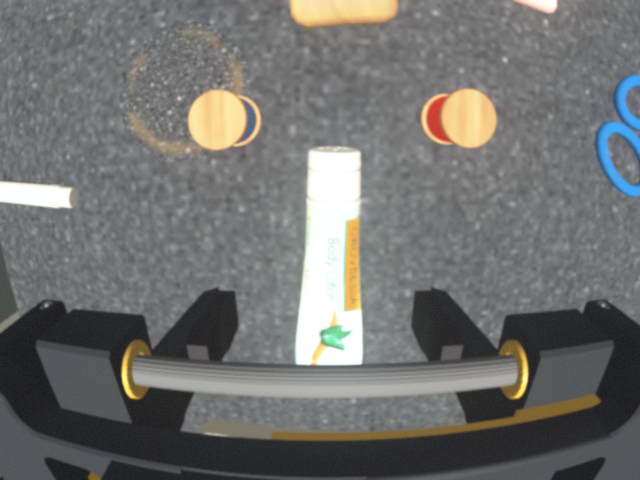

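Cap edges are at (308,150) and (361,150), and the body spans columns ~302–363 at row 290. I'll convert those to positions.

Run:
```python
from h import *
c=robot.read_camera("wrist"); m=c["img"].max(2)>150
for r in (160,200,230,260,290,310,340):
    xs=np.flatnonzero(m[r,280:385])+280
    P=plane(c,[(xs[0],r),(xs[-1],r)],.013,1)*1000
    print(r,xs[0],xs[-1],P[:,0].round(1),"mid",P.mean(0).round(1)[:2])
print((plane(c,[(334,147)],.015,1)*1000).round(1))
```

```text
160 302 370 [532.7 568.1] mid [550.4  77.6]
200 301 364 [531.9 565.4] mid [548.6  56.2]
230 300 354 [531.  560.4] mid [545.7  39.6]
260 290 354 [525.1 560.8] mid [542.9  22.2]
290 296 369 [527.9 570. ] mid [549.    3.7]
310 285 357 [521.  563.5] mid [542.2  -9.4]
340 291 359 [523.7 565.5] mid [544.6 -30.5]
[[549.2  84.4  15. ]]
```

```bash
echo '[0,0.004,0.03,0.027,0,0,0.024,0,0,0,0,0,0,0,0,0]' | python3 inch.py
python3 go.py 546.8 17 4 -1.5
echo '[0,0,0,0,0,0,0,0,0,0,0,0,0,0,0,0,0,0,0,0]' | python3 inch.py 0.1
echo '[0,0,0,0,0,0,0,0,0,0,0,0]' | python3 inch.py
python3 go.py 656.7 -218.2 130 -4.1
```

```text
t: 15.65
tcp_pos: [0.5474, 0.0169, 0.1721]
tcp_rot: [-2.251, -2.19, 0.001]
wrist_force: [-0.1, -0.6, 0.6]
grip_width: 0.899
grip_force: 0.0
tip [547.4  16.9   6.1] yaw -1.58 tilt 0.06 delta mm [ 0.1 -0.6  2.1] turn -0.0014
t: 16.07
tcp_pos: [0.5478, 0.0173, 0.1724]
tcp_rot: [2.251, 2.191, 0.001]
wrist_force: [-0.9, 1.2, 1.0]
grip_width: 0.546
grip_force: 0.0
t: 16.32
tcp_pos: [0.5475, 0.0172, 0.1719]
tcp_rot: [-2.251, -2.191, 0.0]
wrist_force: [-0.8, 1.1, 2.2]
grip_width: 0.368
grip_force: 29.9
tip [547.5  17.2   5.9] yaw -1.55 tilt 0.02 delta mm [-232.4  115.5 -124.1] turn 0.0446
```

Run:
```python
from h import *
ims=[]
for n,(x,y) in(("scene",(250,180)),("side",(230,190))):
    ims.append(robot.read_camera(n)["img"][y:y+150,x:x+200])
cv2.imwrite("pics/c7.png",cv2.resize(cv2.hconcat(ims)[:,:,::-1],None,fx=2,fy=2,interpolation=cv2.INTER_CUBIC))
```

```text
(no output)
```

I've used all 14 picture views, so from here I'll check with numbers only. The tube is gripped at 32 mm; carrying it over.

```bash
echo '[0,0,-0.041,0,0,0,-0.041,0,0,0,-0.041,0,-0.0332,0.0165,0,0,-0.0332,0.0165,0,0]' | python3 inch.py
echo '[-0.0332,0.0165,0,0,-0.0332,0.0165,0,0,-0.0332,0.0165,0,0,-0.0332,0.0165,0,0,-0.0332,0.0165,0,0.045]' | python3 inch.py
echo '[0,0,0,0,0,0,0,0,0,0,0,0]' | python3 inch.py
python3 go.py 657.1 -218 39 -4.1
python3 - <<'E'
from h import *
# tail of the held tube in the side view: white/green pixels; cap end in scene view. Intersect with end-face planes for height (level: both near 0.12-0.15)
S=robot.read_camera("scene");D=robot.read_camera("side")
T=np.radians(-4.1);u=np.array([-np.sin(T),np.cos(T),0]);x=np.array([np.cos(T),np.sin(T),0]);c0=np.array([.6571,-.218-.0057,.124])
for nm,c,L in (("cap scene",S,.073),("tail side",D,-.073)):
    q=pix(c,[c0+u*L+x*dx+np.array([0,0,dz]) for dx in(-.02,.02) for dz in(0,.03)]);print(nm,q.round().tolist())
E
```

```text
t: 16.83
tcp_pos: [0.58, -0.0484, 0.2979]
tcp_rot: [2.243, 2.195, 0.008]
wrist_force: [-0.3, -0.4, -0.7]
grip_width: 0.37
grip_force: 29.9
t: 17.25
tcp_pos: [0.657, -0.22, 0.2944]
tcp_rot: [-2.3, -2.14, 0.0]
wrist_force: [0.1, 0.7, -0.2]
grip_width: 0.374
grip_force: 29.9
t: 17.5
tcp_pos: [0.6564, -0.2174, 0.294]
tcp_rot: [-2.298, -2.14, 0.0]
wrist_force: [-0.4, 0.4, -0.1]
grip_width: 0.372
grip_force: 29.9
tip [ 656.4 -217.4  128. ] yaw -4.1 tilt 0.09 delta mm [-0.6  0.8 89. ] turn 0.0001
cap scene [[363.0, 160.0], [364.0, 147.0], [351.0, 150.0], [352.0, 137.0]]
tail side [[454.0, 303.0], [457.0, 289.0], [473.0, 293.0], [477.0, 279.0]]
```

Run:
```python
from h import *
S=robot.read_camera("scene"); m=cv2.inRange(S["img"],(140,140,130),(255,255,255)); w=m[110:185,325:400]
print("\n".join("".join("#" if v else "." for v in r[::1]) for r in w[::3]))
W=robot.read_camera("wrist"); hsv=cv2.cvtColor(W["img"],cv2.COLOR_RGB2HSV)
w=cv2.inRange(hsv,(0,0,175),(180,70,255))[90:380,230:440]
print("\n".join("".join("#" if v else "." for v in r[::3]) for r in w[::8]))
```

```text
..........................#######..........................................
.................#.....##..................................................
...........................................................................
................####.......................................................
.........##########........................................................
...........................................................................
...........................................................####............
...........................................................####............
...........................................................####............
..........................................#####################............
...........................####################################............
......................########################################.............
.................############.....####################.....................
............##################..#..############............................
.......#######################......
[... 2726 characters left out ...]
...........##########....###.................................
#...................#################.................................
....................#################.................................
....................#################.................................
....................############.####.................................
....................#################.................................
..................###################........#........................
...................##################......##.........................
......................................................................
......................................................................
```

Run:
```python
from h import *
W=robot.read_camera("wrist"); T=np.linalg.inv(np.array(W["world_from_camera"]))
def fp(P):
    p=T[:3,:3]@P+T[:3,3]; r=np.hypot(p[0],p[1]); th=np.arctan2(r,p[2])
    return (W["fx"]*th*p[0]/r+W["cx"],W["fy"]*th*p[1]/r+W["cy"])
yaw=np.radians(-4.1);u=np.array([-np.sin(yaw),np.cos(yaw),0])
g=np.array([.6564,-.2174,.128])
for a in (-15,0,15):
    k=np.radians(a)
    for h in(.0,.024): 
        P=g+u*(.067*np.cos(k)-h*np.sin(k))+[0,0,.067*np.sin(k)+h*np.cos(k)]; print(a,h,np.round(fp(P)))
img=W["img"]; print([tuple(img[r,325]) for r in range(130,260,6)])
```

```text
-15 0.0 [323. 160.]
-15 0.024 [323. 149.]
0 0.0 [323. 158.]
0 0.024 [322. 163.]
15 0.0 [323. 168.]
15 0.024 [322. 198.]
[(np.uint8(232), np.uint8(236), np.uint8(239)), (np.uint8(227), np.uint8(233), np.uint8(238)), (np.uint8(234), np.uint8(239), np.uint8(244)), (np.uint8(233), np.uint8(238), np.uint8(244)), (np.uint8(188), np.uint8(190), np.uint8(190)), (np.uint8(147), np.uint8(142), np.uint8(135)), (np.uint8(222), np.uint8(225), np.uint8(227)), (np.uint8(222), np.uint8(228), np.uint8(232)), (np.uint8(223), np.uint8(228), np.uint8(233)), (np.uint8(220), np.uint8(224), np.uint8(228)), (np.uint8(203), np.uint8(207), np.uint8(209)), (np.uint8(219), np.uint8(225), np.uint8(228)), (np.uint8(220), np.uint8(225), np.uint8(228)), (np.uint8(222), np.uint8(226), np.uint8(229)), (np.uint8(223), np.uint8(228), np.uint8(232)), (np.uint8(223), np.uint8(228), np.uint8(231)), (np.uint8(224), np.uint8(229), np.uint8(232)), (np.uint8(216), np.uint8(209), np.uint8(196)), (np.uint8(223), np.uint8(228), np.uint8(232)), (np.uint8(203), np.uint8(226), np.uint8(225)), (np.uint8(209), np.uint8(228), np.uint8(227)), (np.uint8(209), np.uint8(228), np.uint8(227))]
```

The cap's end face shows at rows 154–163, column 322. A level tube predicts rows 158–163, column 323, so it is level and centred. Lowering it.

```bash
echo '[-0.0006,0.0006,0.03,0,0,0,0.03,0,0,0,0.02,0,0,0,0,0,0,0,0,0]' | python3 inch.py
python3 go.py 657.1 -218 39 -4.1
```

```text
t: 18.17
tcp_pos: [0.6569, -0.2181, 0.2141]
tcp_rot: [-2.298, -2.14, 0.002]
wrist_force: [0.9, 0.8, 0.2]
grip_width: 0.37
grip_force: 29.9
tip [ 656.9 -218.1   48.1] yaw -4.08 tilt 0.12 delta mm [0.1 0.2 9.1] turn 0.0003
```

```bash
echo '[0,0,0.0085,0,0,0,0,0,0,0,0,0,0,0,0,0]' | python3 inch.py
python3 go.py 657.1 -218 39 -4.1
echo '[0,0,0,0,0,0,0,0,0,0,0,0]' | python3 inch.py 0.52
echo '[0,0,-0.02,0,0,0,-0.04,0,0,0,-0.04,0,0,0,-0.04,0,0,0,0,0]' | python3 inch.py
echo '[0.04,0,0,0,0.04,0,0,0,0.04,0,0,0,0.04,0,0,0,0,0,0,0]' | python3 inch.py
echo '[0.04,0,0,0,0,0,0,0,0,0,0,0]' | python3 inch.py
```

```text
t: 18.5
tcp_pos: [0.6577, -0.2189, 0.2073]
tcp_rot: [2.299, 2.139, 0.001]
wrist_force: [0.5, -0.5, -0.9]
grip_width: 0.373
grip_force: 29.9
tip [ 657.7 -218.9   41.3] yaw -4.13 tilt 0.09 delta mm [ 0.9 -0.6  2.3] turn -0.0004
t: 18.75
tcp_pos: [0.6574, -0.2189, 0.2067]
tcp_rot: [2.299, 2.14, 0.001]
wrist_force: [-0.4, 0.1, 0.3]
grip_width: 0.52
grip_force: 0.0
t: 19.17
tcp_pos: [0.6599, -0.2198, 0.3559]
tcp_rot: [2.291, 2.131, 0.012]
wrist_force: [1.5, -0.6, 0.9]
grip_width: 0.522
grip_force: 0.0
t: 19.58
tcp_pos: [0.6694, -0.0476, 0.3463]
tcp_rot: [-2.283, -2.151, -0.009]
wrist_force: [0.8, 1.4, 0.0]
grip_width: 0.52
grip_force: 0.0
t: 19.83
tcp_pos: [0.6718, -0.0163, 0.3462]
tcp_rot: [-2.294, -2.145, -0.002]
wrist_force: [0.6, -0.3, -0.0]
grip_width: 0.521
grip_force: 0.0
```

Run:
```python
from h import *
tray=dict(soap=(567.2,-217.7),brush=(479,-211),tube=(656.7,-223.7))
for n in("scene","side"):
    c=robot.read_camera(n)
    for nm,lo,hi,z in [("purple",(120,80,40),(150,255,255),.051),("pink",(0,18,120),(12,90,255),.064),("pink",(165,18,120),(180,90,255),.064),("orange",(8,120,120),(22,255,255),.05),("green",(60,100,50),(90,255,255),.045)]:
        for k in blobs(c["img"],lo,hi,25):
            r=rect(plane(c,k,z))
            if 420<r[0]<720 and -330<r[1]<-110: print(n,nm,k.mean(0).round(),r)
    # printed side/tube edges: pocket ends & floor slots that remain visible
    T=np.radians(-4.1);u=np.array([-np.sin(T),np.cos(T)]);c0=np.array([.6567,-.2237])
    prof=[]
    for L in np.arange(-.09,.091,.006):
        q=pix(c,[[*(c0+u*L),.05]])[0]; prof.append(int(c["img"][int(q[1]),int(q[0])].max()))
    print(n,prof)
for n in ("scene","side"):
    c=robot.read_camera(n)
    for nm,lo,hi,z in [("white worn",(0,0,150),(180,45,255),.01),("scrub",(10,80,80),(22,200,255),.04)]:
        for k in blobs(c["img"],lo,hi,300):
            r=rect(plane(c,k,z))
            if 480<r[0]<720 and 130<r[1]<260: print(n,nm,r)
o=robot.observe();print(o["t"],o["tcp_pos"])
```

```text
scene purple [441. 224.] [478.2, -208.6, 31.9, 84.9, -4.8]
scene pink [423. 201.] [538.1, -215.0, 14.6, 46.5, -4.4]
scene pink [416. 192.] [565.1, -221.8, 36.4, 55.1, -8.5]
scene [76, 73, 86, 241, 142, 251, 242, 244, 247, 245, 198, 215, 234, 244, 233, 241, 247, 245, 247, 245, 241, 240, 240, 243, 238, 245, 200, 151, 178, 250, 248]
side purple [341. 344.] [478.0, -212.3, 28.0, 82.9, -5.5]
side pink [374. 313.] [553.5, -203.6, 43.7, 75.0, -63.0]
side pink [386. 319.] [563.3, -221.2, 35.1, 64.6, -2.6]
side [202, 191, 194, 202, 199, 185, 180, 132, 151, 167, 183, 187, 203, 181, 180, 185, 201, 203, 198, 201, 198, 199, 195, 185, 192, 197, 184, 194, 92, 76, 78]
scene white worn [664.8, 208.7, 31.1, 54.1, -6.7]
scene scrub [532.6, 210.5, 69.8, 126.0, 5.1]
side scrub [535.6, 181.6, 64.5, 147.6, 4.5]
20.0333 [ 0.67156787 -0.02124413  0.34618458]
```

The brush is at (478,-210.5), yaw about -5°, so it is in its pocket. To confirm the tube, I'll triangulate its green leaf print before and after.

Run:
```python
from h import *
C={n:robot.read_camera(n) for n in("scene","side")}
def tri(l):
    A=np.zeros((3,3));b=np.zeros(3)
    for c,p in l:
        o,d=rays(c,np.array([p],float),0);d=d[0]/np.linalg.norm(d[0]);M=np.eye(3)-np.outer(d,d);A+=M;b+=M@o
    return (np.linalg.solve(A,b)*1000).round(1)
def feats(img,win):
    x0,y0,x1,y1=win; a=img[y0:y1,x0:x1].astype(int); out=[]
    g=(a[...,1]-a[...,0]>25)&(a[...,1]-a[...,2]>8); o=(a[...,0]-a[...,2]>70)
    for m in(g,o):
        ys,xs=np.nonzero(m); out.append((round(xs.mean()+x0,1),round(ys.mean()+y0,1),len(xs)) if len(xs) else None)
    return out
old={n:cv2.imread(f"pics/{n}0.png")[:,:,::-1] for n in C}
w0={"scene":(285,248,366,290),"side":(276,240,332,300)}; w1={"scene":(336,150,430,215),"side":(385,268,482,345)}
for nm,im,w in(("old",old,w0),("new",{n:C[n]["img"] for n in C},w1)):
    f={n:feats(im[n],w[n]) for n in C}; print(nm,f)
    for i in(0,1):
        if f["scene"][i] and f["side"][i]: print(nm,"leaf label".split()[i],tri([(C[n],f[n][i][:2]) for n in C]))
cv2.imwrite("pics/end.png",cv2.hconcat([C[n]["img"][...,::-1] for n in C]))
```

```text
old {'scene': [(np.float64(334.5), np.float64(261.0), 68), (np.float64(333.8), np.float64(260.8), 40)], 'side': [(np.float64(313.2), np.float64(280.8), 53), (np.float64(306.8), np.float64(259.3), 36)]}
old leaf [ 5.54e+02 -2.17e+01 -1.00e-01]
old label [543.   -2.3  36.1]
new {'scene': [(np.float64(397.5), np.float64(171.5), 31), (np.float64(407.5), np.float64(173.0), 6)], 'side': [(np.float64(442.6), np.float64(320.3), 77), (np.float64(442.2), np.float64(325.1), 12)]}
new leaf [ 661.4 -264.4   36.6]
new label [ 645.4 -275.2   41.1]
```

```bash
echo '[0,0,0,0,0,0,0,0,0,0,0,0,0,0,0,0,0,0,0,0]' | python3 inch.py | head -1; python3 -c "
from bench import robot; print(robot.sign_off())"
```

```text
t: 20.55
the job is handed in; nothing more can be done
None
```

I signed the job off at about 20.6 s, done in the order asked: both soap bars are stacked flat in the lift, the nail brush is bristles-down in the short pocket and the tube is in the long pocket. I never went near the worn sliver or the scrubbing brush. The final tube check was by measurement only, because I had used all 14 picture views.

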